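# Snap the fish tin into the presentation board, pull ring up

### The job

Pack the blue fish tin into the rectangular recess of the wooden presentation board with its brass pull-ring lid facing up, pressed down flat and fully home until the orange spring catch has snapped back over its edge. Let go of it, and leave the other groceries where they are.

Things in the scene. Friction and masses are not known exactly. Their poses are not given: they have to be found in the camera images.
- tin_mid (a point): centre of the blue flat fish tin (rigid, edges rounded by 3 mm, 0.14 to 0.24 kg). It starts standing on a long edge on the counter: 24 mm thick along its x axis, 100 mm long along y, 60 mm high along z (up at the start). Its +x axis comes out of the brass-coloured lid with the grey pull ring, -x out of the blue bottom with a white panel. The ring lies below the seam: all faces are flat for handling.
- tin_ring (a point): centre of the tin's lid (the face with the pull ring), 12 mm from the tin's centre along its +x axis
- tin: the same tin; origin at the middle of the long edge it starts standing on, 30 mm below its centre, same axes
- board: pale wooden presentation board, fixed to the counter, yaw varies: 150 mm (x) x 240 mm (y) x 16 mm, origin at the centre of its underside. A rectangular recess with an orange spring catch, and a round recess (72 mm along +y) where a jar stands, its bottom also 8 mm above the counter
- recess (a point): centre of the rectangular recess's floor, 10 mm along +x and 50 mm along -y of the board's centre, same axes. The recess is 63 mm along x, 103 mm along y, 8 mm deep, floor 8 mm above the counter; a tin lying in it stands 16 mm proud of the board. Its +x wall is plain; at the middle of its -x wall stands the catch. The wood is waxed and slippery (friction about 0.2).
- catch_nose (a point): where the tip of the catch's nose rests (a fixed point): 5 mm inside the recess's -x wall, 28.5 mm above its floor (a seated tin's lid is at 24 mm). The nose is 24 mm wide along y and slopes from the tip up and back, 60 degrees from level, to 44 mm above the floor; its post ends 11 mm outside the wall. Two dark guide blocks flank it, 20 mm above the floor.
- catch (a joint): how far the catch is pushed back from the recess along the board's -x, in m: 0 at rest, at most 0.010. It is slippery and springs back: 3 N to start, plus 1 N per mm; the tin's weight alone does not move it. A tin's edge pressed down on the slope with some 8 to 20 N pushes it back; the nose then snaps over the edge of a fully seated tin.
- spread_jar: small amber jar with a red cap, 52 mm across and 66 mm tall, standing in the round recess of the board; origin at the centre of its underside
- red_tin: red flat fish tin, 60 x 100 x 24 mm, lying on the counter; origin at its underside
- green_tin: green flat fish tin standing on its long edge, 24 x 100 x 60 mm; origin at the centre of its underside
- coffee_can: red and silver coffee can, 96 mm across, 135 mm tall; origin at its underside
- wine: green wine bottle, 74 mm across, 290 mm tall, standing; origin at its underside
- olive_jar: green glass jar with a brass-coloured cap, 72 mm across, 100 mm tall; origin at its underside
- pasta_box: blue carton lying flat, 85 x 175 x 42 mm; origin at its underside

How it is judged:
At the end, for the whole second after the job is handed in: The blue tin lies still in the recess, pull ring up, flat within 0.06 rad and square within 0.07 rad, its centre within 5 mm of the recess centre from above and under 14.5 mm above its floor; the catch is back within 1.5 mm of rest, and no other grocery was moved over 30 mm or tipped (horizontal distance between tin_mid and recess below 0.005 m and z of tin_mid in the frame of recess below 0.0145 m and z of tin_ring in the frame of recess above 0.02 m and angle between the x axis of tin_mid and the z axis of recess, either way round below 0.06 rad and angle between the y axis of tin_mid and the y axis of recess, either way round below 0.07 rad and value of joint catch below 0.0015 m and linear speed of tin below 0.02 m/s); the robot touches nothing.
It fails at once if another grocery is shifted by more than 30 mm or tipped over (distance of any of spread_jar, red_tin, green_tin, coffee_can, wine, olive_jar, pasta_box from where it was at the start of the episode above 0.03 m or angle between any of spread_jar, red_tin, green_tin, coffee_can, wine, olive_jar, pasta_box's own z axis and vertical above 0.5 rad).
It also fails if it takes over 48 s, if anything falls off the work surface, if the arm or the gripper's body presses on something with over 40 N, if the wrist force passes 120 N, or if a joint passes its speed limit or range.

### The arm

A 6-joint arm with a two-finger parallel gripper is mounted at the origin on the work surface. World frame = base frame: x ahead of the robot, y to its left, z up, the work surface at z = 0. Lengths are in m, angles in rad, forces in N, time in s.
With the tool pointing down it reaches from about 0.35 to 0.975 m from the base axis. Payload 4.9 kg.
Tool frame: the origin (TCP) lies midway between the tips of the shut fingers; the grasp point (between the pads) lies manip.grip_depth behind it (manip.grip_depth is the distance from the TCP to the grasp point, in m); z points along the fingers, x is the direction in which the jaws open and shut, and the axes are right-handed (so a half turn about z gives the same grasp; the last joint's range is limited). The gripper opens to 85 mm and grips with 20 to 120 N. Pads are 22 mm wide; open, the fingers measure 114 mm over their backs; the gripper's body (76 mm by 85 mm) begins 54 mm behind the grasp point. The pads swing forward as they close: fully open they stand 13 mm farther back than shut.
Start: joints at [1.23, 0.053, 1.613, -0, 1.476, -0.119], TCP at [0.137, 0.61, 0.231] pointing down, gripper open.
Joint ranges: [-3.01, 3.01], [-1.01, 2.22], [0.06, 2.58], [-1.02, 4.17], [0.09, 2.62], [-3.14, 3.14]. Speed limits (rad/s): [2.57, 2.57, 3.14, 3.14, 3.14, 3.14].

### API

Orientations are given as a unit quaternion [w, x, y, z].
In Python, from plant import state, grab_frame, ticket, manip gives the robot as it stands.
- The arm moves only by the tool carry_out, never from a script. Its argument "moves" is a list that holds one entry, the list of rows, each a list of 7 numbers: the turn, a rotation vector about the tool's x, y, z each as a share of 5 degrees, from -1 to 1, then the shift along the tool's x, y, z each as a share of 0.04 m, from -1 to 1, then the gripper command: -1 is shut, 1 is fully open, values between are in proportion. A call has 1 to 8 rows; each row shifts and turns the commanded pose from where the row before left it, along the tool's axes as they then stand; what a row does not reach is not made up. A row lasts 1/12 s, in which the tool goes at most 41.7 mm and 7.16 degrees, less where a joint would pass 70% of its speed; a pose out of reach is approached as far as the arm can. A call with a number of a shift or a turn outside -1 to 1 is refused whole. A call with a gripper value outside its range is refused whole. The fingers move at their own pace and stop on an object; the grip force is fixed at half the most. Time passes only in rows, so rows that do not move let the fingers close. It gives the time, the measured TCP pose, the force and the opening at its end, in the units of the state.
- state(): the state, without advancing time (a new reading comes with each control period).
- grab_frame(name): name is "scene" or "top" or "wrist"; returns a dict with "frame" (400x640x3 uint8, red, green, blue), "z_map" (400x640 float32, m along the optical axis (not along the pixel's ray), 0 where there is no reading), "K" (3x3 intrinsics, pixels), "k1" (the pictures are not rectified: a ray, as slopes to the right and down, at radius r is drawn at 1 + k1 r^2 times it, then the intrinsics apply), "world_from_camera" (4x4, takes a point from camera to world coordinates); the wrist camera has in their place "hand_eye" (4x4, takes a point from camera to tool coordinates, whose origin is the TCP and whose axes are the tool frame's). Camera axes: x right, y down, z forward; pixel columns grow to the right and rows downward; lengths in m; the calibration is good to about 2 mm. A picture is of the moment at which its call begins: read the wrist's pose just before it.
- ticket.job_done(): hands the job in, once; it reports no verdict.
The state is a dict: "time": time; "joint_pos": joint angles; "joint_vel": joint speeds; "joint_efforts": joint torques, N m; "tool_pos": TCP position; "tool_rot": TCP orientation; "contact_force": force on the tool from outside, world axes, zero at the start; "ft_torque": the same for the moment, N m; "gripper_width": opening from 0.0 (shut) to 1.0 (fully open).
Only numpy, scipy, OpenCV 4.12 (cv2) and the standard library are available. Lean on these libraries where they do the work, as an engineer would, in place of code of your own. Each camera call takes 0.05 s, during which the arm holds its last target.

## Working session

There is one attempt and no reset: what is moved stays moved. The work goes in short steps, Python scripts to look and compute and a tool call to move; the robot and the scene stay as the last step left them, time stands still between calls to the robot, and variables do not carry over. Pictures are saved under pics/ and viewed, and the job is handed in when it is done.

Besides the shell and the picture viewer there is one more tool, called after "Emit:" as name(argument=value, ...), one argument or row to a line, values as JSON. carry_out: Moves the arm, as the interface text tells. Shift numbers are shares of 0.04 m and turn numbers shares of 5 degrees, none past 1 either way. Its arguments: {"type":"object","properties":{"moves":{"type":"array"}},"required":["moves"]}

```bash
ls; mkdir -p pics; cat > h.py <<'E'
import numpy as np, cv2
from plant import state, grab_frame, ticket, manip
from scipy.spatial.transform import Rotation as R
def rot(q): return R.from_quat([q[1],q[2],q[3],q[0]])
def save(f,n): cv2.imwrite('pics/'+n,f['frame'][:,:,::-1])
def Tcam(f,s=None):
    if 'world_from_camera' in f: return np.array(f['world_from_camera'])
    T=np.eye(4);T[:3,:3]=rot(s['tool_rot']).as_matrix();T[:3,3]=s['tool_pos'];return T@np.array(f['hand_eye'])
def slopes(f,uv):
    K=np.array(f['K']);uv=np.asarray(uv,float).reshape(-1,2)
    d=np.c_[(uv[:,0]-K[0,2])/K[0,0],(uv[:,1]-K[1,2])/K[1,1]];s=d.copy()
    for _ in range(30): s=d/(1+f['k1']*(s**2).sum(1))[:,None]
    return s
def onplane(f,uv,z,s=None):
    T=Tcam(f,s);d=np.c_[slopes(f,uv),np.ones(len(np.atleast_2d(uv)))]@T[:3,:3].T
    t=(z-T[2,3])/d[:,2];return T[:3,3]+d*t[:,None]
def cloud(f,s=None):
    T=Tcam(f,s);h,w=f['z_map'].shape;u,v=np.meshgrid(np.arange(w),np.arange(h))
    sl=slopes(f,np.c_[u.ravel(),v.ravel()]);z=f['z_map'].ravel()
    P=np.c_[sl*z[:,None],z]@T[:3,:3].T+T[:3,3];P[z==0]=np.nan;return P.reshape(h,w,3)
E
python3 - <<'E'
from h import *
s=state();print(s); print(manip.grip_depth)
for n in ['scene','top','wrist']:
    f=grab_frame(n);save(f,n+'0.png');np.savez('f_'+n,**f);print(n,f['k1'],Tcam(f,s).round(3).tolist())
E
```

```text
pics
{'time': 0.0, 'joint_pos': array([ 1.23000994e+00,  5.33437931e-02,  1.61427909e+00, -8.68616849e-06,
        1.47597682e+00, -1.18997525e-01]), 'joint_vel': array([-1.39324056e-03, -1.33523901e-03, -2.94035062e-04,  1.75151132e-03,
       -9.16117386e-05, -9.88026191e-05]), 'joint_efforts': array([-1.41753120e-03, -3.93665850e+01, -3.70178461e+01, -3.49766096e-04,
        7.07642699e-03,  1.63692300e-07]), 'tool_pos': array([0.13727939, 0.60911146, 0.23008001]), 'tool_rot': array([ 5.32904845e-04,  7.81016318e-01,  6.24509811e-01, -8.50347486e-04]), 'contact_force': array([-0.35031609, -0.29760051,  0.01982773]), 'ft_torque': array([ 0.03317866, -0.04909698,  0.04986605]), 'gripper_width': 0.9986504654339431}
0.0187
scene -0.06670140732493694 [[-0.002, 0.74, -0.672, 1.45], [1.0, 0.011, 0.01, -0.001], [0.015, -0.672, -0.74, 0.953], [0.0, 0.0, 0.0, 1.0]]
top -0.08275887916656814 [[-0.003, -0.997, 0.075, 0.514], [-1.0, 0.005, 0.019, -0.017], [-0.02, -0.075, -0.997, 1.315], [0.0, 0.0, 0.0, 1.0]]
wrist -0.031964481598938346 [[0.219, 0.941, 0.256, 0.072], [0.976, -0.211, -0.058, 0.625], [-0.001, 0.263, -0.965, 0.373], [0.0, 0.0, 0.0, 1.0]]
```

View pics/scene0.png

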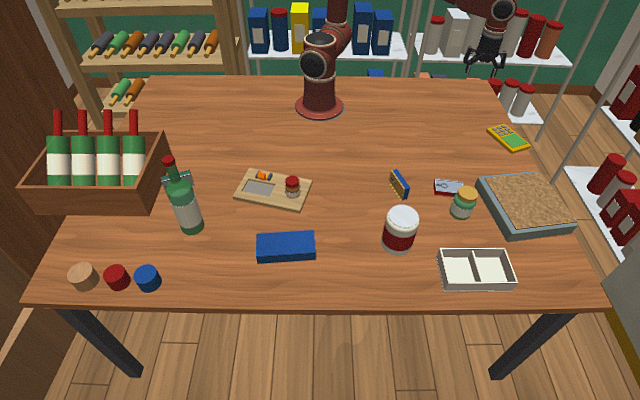

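View pics/top0.png

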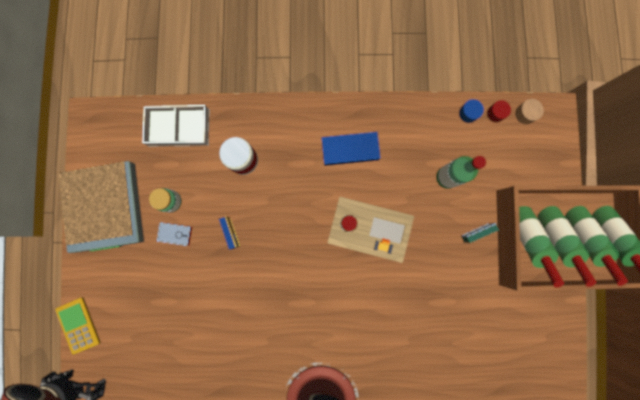

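View pics/wrist0.png

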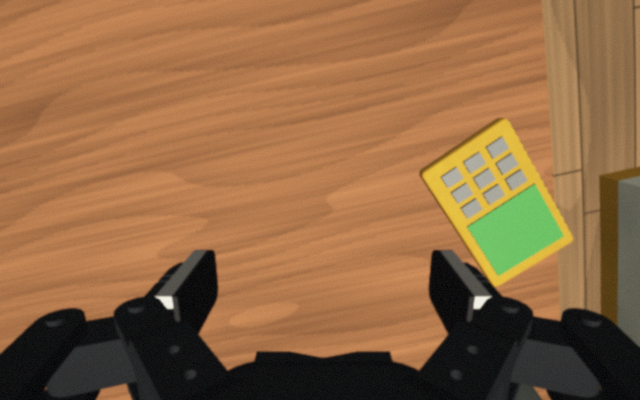

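The scene and top views show the blue tin at about (228,232) in the top view, with its brass lid on the image-right side. The board is at about (370,230), with the orange catch at (384,246) on the robot side and the jar at (349,223). Next I'll measure them.

```bash
python3 - <<'E'
from h import *
for n in ['top','scene']:
    f=dict(np.load('f_%s.npz'%n));P=cloud(f);x0,y0,x1,y1=dict(top=(150,180,430,280),scene=(225,160,470,225))[n]
    c=f['frame'][y0:y1,x0:x1];cv2.imwrite(f'pics/{n}_crop.png',cv2.resize(c[:,:,::-1],None,fx=3 if n=='scene' else 2.8,fy=3 if n=='scene' else 2.8,interpolation=cv2.INTER_CUBIC))
    hsv=cv2.cvtColor(f['frame'],cv2.COLOR_RGB2HSV).astype(int)
    # tin region by depth
    box=dict(top=(212,205,245,260),scene=(380,162,420,205))[n]
    sub=np.zeros(f['z_map'].shape,bool);sub[box[1]:box[3],box[0]:box[2]]=1
    m=sub&(P[:,:,2]>0.05)&(P[:,:,2]<0.075)
    Q=P[m];print(n,'tin top',m.sum(),np.nanmedian(Q,0))
    r=cv2.minAreaRect(Q[:,:2].astype(np.float32)*1000);print(r, cv2.boxPoints(r).round(1).tolist())
    # board
    box=dict(top=(322,190,420,268),scene=(228,160,318,215))[n]
    sub[:]=0;sub[box[1]:box[3],box[0]:box[2]]=1
    for lo,hi in ((0.011,0.021),):
        m=sub&(P[:,:,2]>lo)&(P[:,:,2]<hi);Q=P[m];r=cv2.minAreaRect(Q[:,:2].astype(np.float32)*1000);print('board',m.sum(),r,np.median(Q[:,2]))
    m=sub&(hsv[:,:,0]<20)&(hsv[:,:,1]>200)&(hsv[:,:,2]>150);Q=P[m];print('orange',m.sum(),np.nanmedian(Q,0),np.nanmax(Q[:,2]))
    m=sub&(P[:,:,2]>0.06);print('jar',np.nanmedian(P[m],0))
E
```

```text
top tin top 263 [0.51754821 0.28068192 0.05998831]
((518.7323608398438, 280.6462707519531), (99.63221740722656, 24.40679359436035), 19.184711456298828) [[467.70001220703125, 275.79998779296875], [475.70001220703125, 252.8000030517578], [569.7999877929688, 285.5], [561.7999877929688, 308.5]]
board 2644 ((528.319091796875, -156.99868774414062), (239.48477172851562, 150.85513305664062), 74.72412872314453) 0.016601001631811774
orange 12 [ 0.4920155  -0.19624417  0.05074614] 0.054158610261361595
jar [ 0.54617134 -0.08727902  0.07441644]
scene tin top 160 [0.52369137 0.2798737  0.05694329]
((521.2237548828125, 278.7825927734375), (102.08979797363281, 25.708316802978516), 18.71902084350586) [[468.79998779296875, 274.6000061035156], [477.0, 250.1999969482422], [573.7000122070312, 283.0], [565.4000244140625, 307.29998779296875]]
board 1339 ((530.2742309570312, -156.17034912109375), (243.17051696777344, 154.3968048095703), 75.00489807128906) 0.013944704426381405
orange 50 [ 0.49462744 -0.19481835  0.04302783] 0.07386373245891142
jar [ 0.5538509  -0.08568036  0.07103824]
```

```bash
python3 - <<'E'
from h import *
f=dict(np.load('f_top.npz'))
for uv in [(228,232),(384,246)]:print(onplane(f,[uv],0.03))
E
```

```text
[[0.52070524 0.2844849  0.03      ]]
[[ 0.47635479 -0.19622163  0.03      ]]
```

View pics/top_crop.png

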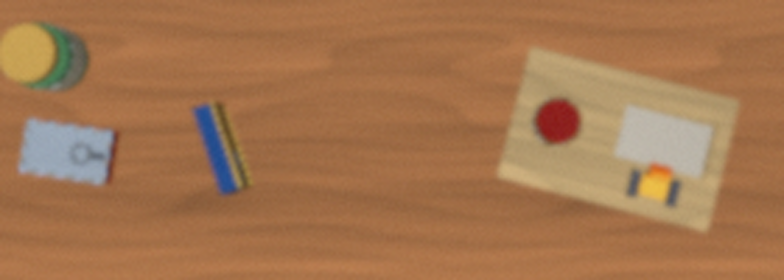

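View pics/scene_crop.png

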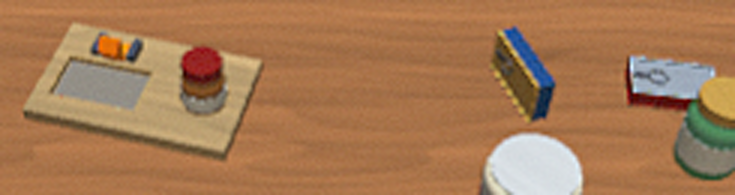

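Measured poses:

| Item | Position (m) | Orientation |
|---|---|---|
| Tin | centre (0.519, 0.281) | long axis at 19°, lid facing −y |
| Board | centre (0.528, −0.157) | yaw −15.3° |
| Recess | centre (0.525, −0.208) | same as board |

The sizes, heights and jar side all match what was given.

Plan:
1. Grip the tin by its thickness near its −y end.
2. Carry it over and tilt it so the lid is up.
3. Set the far edge into the +x side of the recess.
4. Release it and press down.

First I'll move above the tin.

Emit:
carry_out(
  moves=[
    [[0,0,0,-0.493,0.793,0.154,1],[0,0,0,-0.493,0.793,0.154,1],[0,0,0,-0.493,0.793,0.154,1],[0,0,0,-0.493,0.793,0.154,1],[0,0,0,-0.493,0.793,0.154,1],[0,0,0,-0.493,0.793,0.154,1],[0,0,0,-0.493,0.793,0.154,1],[0,0,0,-0.493,0.793,0.154,1]],
  ],
)

```text
time: 0.82
tool_pos: [0.3511, 0.3984, 0.1815]
tool_rot: [0.0, 0.781, 0.625, -0.0]
contact_force: [0.8, 0.8, 0.4]
gripper_width: 0.997
```

Emit:
carry_out(
  moves=[
    [[0,0,0,-0.493,0.793,0.154,1],[0,0,0,-0.493,0.793,0.154,1],[0,0,0,-0.493,0.793,0.154,1],[0,0,0,-0.493,0.793,0.154,1],[0,0,0,-0.493,0.793,0.154,1],[0,0,1,0,0,0,1],[0,0,1,0,0,0,1],[0,0,1,0,0,0,1]],
  ],
)

```text
time: 1.48
tool_pos: [0.4836, 0.2679, 0.1505]
tool_rot: [-0.0, 0.857, 0.515, -0.001]
contact_force: [0.5, -0.3, 1.0]
gripper_width: 0.997
```

Emit:
carry_out(
  moves=[
    [[0,0,1,0,0,0,1],[0,0,1,0,0,0,1],[0,0,1,0,0,0,1],[0,0,1,0,0,0,1],[0,0,1,0,0,0,1],[0,0,1,0,0,0,1],[0,0,1,0,0,0,1],[0,0,1,0,0,0,1]],
  ],
)

```text
time: 2.15
tool_pos: [0.4831, 0.2688, 0.1508]
tool_rot: [0.0, 0.982, 0.191, -0.0]
contact_force: [0.3, 0.4, -0.2]
gripper_width: 1.002
```

Emit:
carry_out(
  moves=[
    [[0,0,1,0,0,0,1],[0,0,1,0,0,0,1],[0,0,1,0,0,0,1],[0,0,1,0,0,0,1],[0,0,1,0,0,0,1],[0,0,1,0,0,0,1],[0,0,1,0,0,0,1],[0,0,1,0,0,0,1]],
  ],
)

```text
time: 2.82
tool_pos: [0.4831, 0.2688, 0.1508]
tool_rot: [0.0, 0.988, -0.156, -0.0]
contact_force: [-0.9, -0.3, -0.3]
gripper_width: 1.002
```

Emit:
carry_out(
  moves=[
    [[0,0,1,0,0,0,1],[0,0,1,0,0,0,1],[0,0,1,0,0,0,1],[0,0,1,0,0,0,1],[0,0,1,0,0,0,1],[0,0,1,0,0,0,1],[0,0,1,0,0,0,1],[0,0,1,0,0,0,1]],
  ],
)

```text
time: 3.48
tool_pos: [0.4831, 0.2688, 0.1508]
tool_rot: [0.0, 0.875, -0.484, -0.0]
contact_force: [-0.0, -0.3, -0.9]
gripper_width: 0.999
```

Emit:
carry_out(
  moves=[
    [[0,0,1,0,0,0,1],[0,0,1,0,0,0,1],[0,0,0.6,0,0,0,1],[0,0,0,0,0,0,1]],
  ],
)

```text
time: 3.82
tool_pos: [0.4831, 0.2688, 0.1508]
tool_rot: [0.0, 0.815, -0.579, -0.0]
contact_force: [0.3, 0.8, 0.5]
gripper_width: 0.999
```

```bash
python3 - <<'E'
from h import *
s=state();f=grab_frame('wrist');save(f,'w1.png');P=cloud(f,s)
M=rot(s['tool_rot']).as_matrix();print(M.round(3).tolist(),s['joint_pos'].round(2))
c=np.array([.519,.2805])
m=(P[:,:,2]>.05)&(P[:,:,2]<.07)&(np.hypot(P[:,:,0]-c[0],P[:,:,1]-c[1])<.07);Q=P[m];print(m.sum(),np.median(Q[:,2]))
r=cv2.minAreaRect(Q[:,:2].astype(np.float32)*1000);print(r)
loc=(Q-s['tool_pos'])@M;print(loc.min(0),loc.max(0))
E
```

```text
[[0.33, -0.944, -0.001], [-0.944, -0.33, -0.0], [0.0, 0.001, -1.0]] [ 0.37 -0.06  1.86 -0.    1.34  1.61]
5422 0.0591021088480842
((518.30029296875, 282.1463623046875), (98.70000457763672, 24.045812606811523), 19.583168029785156)
[-0.01315269 -0.08709865  0.08912843] [0.01103289 0.01162535 0.10068494]
```

View pics/w1.png

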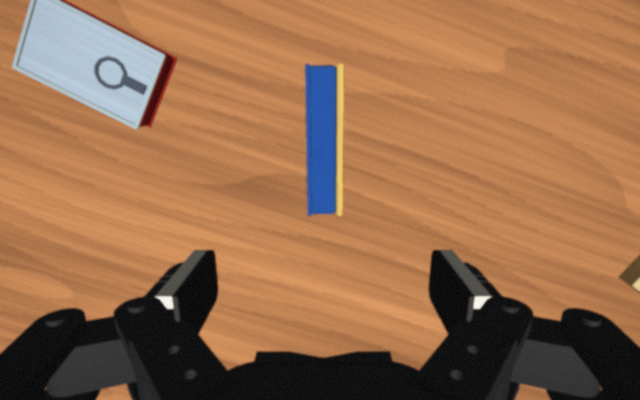

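The wrist view shows the tin at (325,140) with its brass lid on the right. It agrees with the earlier measurement to within 2 mm, and it sits centred between the jaws with the near end 12 mm past the pad centre. I'll go down and grip.

Emit:
carry_out(
  moves=[
    [[0,0,0,-0.025,0,0.7,1],[0,0,0,0,0,0.7,1],[0,0,0,0,0,0.7,1],[0,0,0,0,0,0.5,1],[0,0,0,0,0,0.25,1],[0,0,0,0,0,0,1]],
  ],
)

```text
time: 4.37
tool_pos: [0.4808, 0.2689, 0.0342]
tool_rot: [0.002, 0.816, -0.578, -0.002]
contact_force: [-0.5, 0.3, -0.4]
gripper_width: 0.996
```

Emit:
carry_out(
  moves=[
    [[0,0,0,0,0,0,-1],[0,0,0,0,0,0,-1],[0,0,0,0,0,0,-1],[0,0,0,0,0,0,-1],[0,0,0,0,0,0,-1],[0,0,0,0,0,0,-1],[0,0,0,0,0,0,-1],[0,0,0,0,0,0,-1]],
  ],
)

```text
time: 5.03
tool_pos: [0.484, 0.2701, 0.0386]
tool_rot: [-0.001, 0.816, -0.579, 0.001]
contact_force: [-0.1, -1.3, 6.3]
gripper_width: 0.266
```

The jaws stopped at about 23 mm, so they are holding the tin. I'll lift and carry it.

Emit:
carry_out(
  moves=[
    [[0,0,0,0,0,-0.5,-1],[0,0,0,0,0,-1,-1],[0,0,0,0,0,-1,-1],[0,0,0,0,0,-1,-1],[0,0,0,0,0,-1,-1],[0,0,0,0,0,-0.6,-1],[0,0,0,0,0,0,-1]],
  ],
)

```text
time: 5.62
tool_pos: [0.4858, 0.271, 0.2487]
tool_rot: [-0.005, 0.816, -0.579, 0.003]
contact_force: [1.1, -0.3, -1.1]
gripper_width: 0.268
```

Emit:
carry_out(
  moves=[
    [[0,0,0,0.461,0.155,0,-1],[0,0,0,0.921,0.31,0,-1],[0,0,0,0.921,0.31,0,-1],[0,0,0,0.921,0.31,0,-1],[0,0,0,0.921,0.31,0,-1],[0,0,0,0.921,0.31,0,-1],[0,0,0,0.921,0.31,0,-1],[0,0,0,0.921,0.31,0,-1]],
  ],
)

```text
time: 6.28
tool_pos: [0.485, -0.0232, 0.2386]
tool_rot: [0.001, 0.816, -0.579, -0.002]
contact_force: [0.7, 0.1, -1.7]
gripper_width: 0.268
```

Emit:
carry_out(
  moves=[
    [[0,0,0,0.921,0.31,0,-1],[0,0,0,0.921,0.31,0,-1],[0,0,0,0.921,0.31,0,-1],[0,0,0,0.921,0.31,0,-1],[0,0,0,0.921,0.31,0,-1],[0,0,0,0.461,0.155,0,-1],[0,0,-0.5,0,0,0,-1],[0,0,-1,0,0,0,-1]],
  ],
)

```text
time: 6.95
tool_pos: [0.4878, -0.2365, 0.238]
tool_rot: [-0.0, 0.852, -0.524, -0.002]
contact_force: [-0.4, -0.1, -1.8]
gripper_width: 0.267
```

Emit:
carry_out(
  moves=[
    [[0,0,-1,0,0,0,-1],[0,0,-1,0,0,0,-1],[0,0,-1,0,0,0,-1],[0,0,-1,0,0,0,-1],[0,0,-1,0,0,0,-1],[0,0,-1,0,0,0,-1],[0,0,-1,0,0,0,-1],[0,0,-1,0,0,0,-1]],
  ],
)

```text
time: 7.62
tool_pos: [0.4881, -0.2349, 0.2382]
tool_rot: [-0.001, 0.98, -0.199, -0.002]
contact_force: [-0.3, -0.2, -1.8]
gripper_width: 0.267
```

```bash
python3 - <<'E'
from h import *
s=state();f=grab_frame('wrist');save(f,'w2.png')
f2=grab_frame('scene');save(f2,'s2.png')
M=rot(s['tool_rot']).as_matrix();print(s['tool_pos'],M.round(3).tolist(),s['joint_pos'].round(2),s['gripper_width'])
E
```

```text
[ 0.48807152 -0.23485968  0.23818344] [[0.921, -0.39, -0.004], [-0.39, -0.921, 0.002], [-0.004, -0.001, -1.0]] [-0.59 -0.15  1.8  -0.    1.5  -0.19] 0.266752359182019
```

View pics/w2.png

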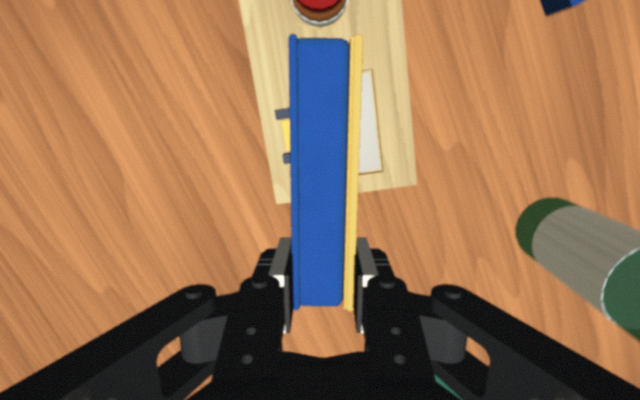

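The wrist view shows the tin held square, with the catch to its left at (285,135) and the recess to its right at (370,120). I'll finish the yaw, then measure the board and the tin in the hand.

Emit:
carry_out(
  moves=[
    [[0,0,-0.9,0,0,0,-1],[0,0,-0.64,0,0,0,-1],[0,0,0,0,0,0,-1]],
  ],
)

```text
time: 7.97
tool_pos: [0.4885, -0.2351, 0.2395]
tool_rot: [-0.001, 0.991, -0.136, -0.001]
contact_force: [-0.2, -0.4, -2.5]
gripper_width: 0.267
```

```bash
python3 - <<'E'
from h import *
s=state();f=grab_frame('wrist');save(f,'w3.png');P=cloud(f,s)
M=rot(s['tool_rot']).as_matrix();p=s['tool_pos'];print(p,np.degrees(np.arctan2(M[1,0],M[0,0])))
hsv=cv2.cvtColor(f['frame'],cv2.COLOR_RGB2HSV).astype(int)
z=P[:,:,2]
# tin in tool frame
L=(P-p)@M
blue=(hsv[:,:,0]>100)&(hsv[:,:,0]<125)&(hsv[:,:,1]>150)&(z>.2)
print('tin blue',blue.sum(),'y',np.nanpercentile(L[blue][:,1],[.5,99.5]),'x',np.nanpercentile(L[blue][:,0],[.5,99.5]))
q=L[blue];A=np.c_[q[:,:2],np.ones(len(q))];print('top plane',np.linalg.lstsq(A,q[:,2],rcond=None)[0])
ed=[]
# board top mask
m=(z>.011)&(z<.022)&(hsv[:,:,1]<150)
# transform to approx board frame
yaw=np.radians(-15.28);bx=np.array([np.cos(yaw),np.sin(yaw)]);by=np.array([-bx[1],bx[0]])
c=np.array([.5283,-.157]);B=np.stack([(P[:,:,:2]-c)@bx,(P[:,:,:2]-c)@by],-1)
b=B[m];b=b[(abs(b[:,0])<.09)&(abs(b[:,1])<.14)]
print('z',np.median(z[m]),'n',len(b))
for lo in np.arange(-.11,.06,.02):
    r=b[(b[:,1]>lo)&(b[:,1]<lo+.01)]
    if len(r)>20: print(round(lo,3),np.percentile(r[:,0],[.3,99.7]).round(4))
for lo in np.arange(-.07,.07,.02):
    r=b[(b[:,0]>lo)&(b[:,0]<lo+.01)]
    if len(r)>20: print('x',round(lo,3),np.percentile(r[:,1],[.3,99.7]).round(4))
rec=(hsv[:,:,1]<40)&(hsv[:,:,2]>150)&(z<.012)&(abs(B[:,:,0])<.06)&(B[:,:,1]<.02)&(B[:,:,1]>-.11)
r=B[rec];print('rec',rec.sum(),np.percentile(r,[.5,99.5],axis=0),np.median(z[rec]))
E
```

```text
[ 0.48850975 -0.2351067   0.2394624 ] -15.580873776791462
tin blue 14256 y [-0.08576733  0.00896911] x [-0.01254895  0.00660583]
top plane [ 0.02222652 -0.00466786 -0.02044348]
z 0.015885375766149845 n 14578
-0.11 [-0.0755  0.0736]
-0.09 [-0.0757  0.0735]
-0.07 [-0.0759  0.0733]
-0.05 [-0.0751  0.0732]
-0.03 [-0.0752  0.0736]
-0.01 [-0.0754  0.0735]
0.01 [-0.0761  0.0734]
0.03 [-0.0763  0.0733]
0.05 [-0.0765  0.0725]
x -0.07 [-0.1181  0.0716]
x -0.05 [0.0392 0.0719]
x -0.03 [0.039  0.0709]
x -0.01 [0.0382 0.0485]
x 0.01 [-0.1172  0.0555]
x 0.03 [-0.1173  0.0714]
x 0.05 [-0.1174  0.0714]
x 0.07 [-0.1173  0.0706]
rec 1715 [[ 1.94373229e-02 -9.71440641e-02]
 [ 3.79251914e-02 -7.25748810e-05]] 0.008383603730696132
```

View pics/w3.png

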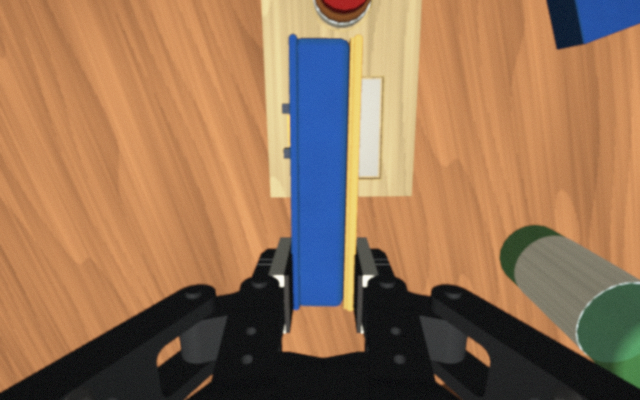

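The tin sits square in the hand, with its top plane 20.4 mm behind the TCP. The board as seen from the wrist is within 2.5 mm of the top-view estimate, giving a recess centre of about (0.524, −0.206). I'll tilt 50° so the lid is up.

Emit:
carry_out(
  moves=[
    [[0,0,-0.1,0,0,0,-1],[0,0.5,0,0,0,0,-1],[0,1,0,0,0,0,-1],[0,1,0,0,0,0,-1],[0,1,0,0,0,0,-1],[0,1,0,0,0,0,-1],[0,1,0,0,0,0,-1],[0,1,0,0,0,0,-1]],
  ],
)

```text
time: 8.68
tool_pos: [0.4889, -0.2354, 0.2413]
tool_rot: [0.037, 0.951, -0.126, 0.279]
contact_force: [0.1, -0.5, -2.4]
gripper_width: 0.268
```

Emit:
carry_out(
  moves=[
    [[0,1,0,0,0,0,-1],[0,1,0,0,0,0,-1],[0,1,0,0,0,0,-1],[0,0.5,0,0,0,0,-1],[0,0,0,0,0,0,-1],[0,0,0,0,0,0,-1]],
  ],
)

```text
time: 9.18
tool_pos: [0.4885, -0.2353, 0.2402]
tool_rot: [0.055, 0.899, -0.119, 0.418]
contact_force: [-0.4, -0.7, -2.2]
gripper_width: 0.267
```

```bash
python3 - <<'E'
from h import *
s=state()
M=rot(s['tool_rot']).as_matrix();p=s['tool_pos'];print(p,M.round(3).tolist(),s['joint_pos'].round(2),s['gripper_width'])
t=np.array([.5136,-.2427,.10]);print('hover delta tool',((t-p)@M/.04).round(2)); t[2]=.0467;print('final delta tool',((t-p)@M/.04).round(2))
f=grab_frame('scene');cv2.imwrite('pics/s4.png',cv2.resize(f['frame'][100:240,160:360,::-1],None,fx=4,fy=4))
f=grab_frame('wrist');save(f,'w4.png')
E
```

```text
[ 0.48847224 -0.23527881  0.24016734] [[0.622, -0.26, 0.738], [-0.168, -0.966, -0.198], [0.765, -0.001, -0.645]] [-0.79 -0.7   2.35  0.58  0.78 -0.79] 0.26660672246074024
hover delta tool [-2.26  0.02  2.76]
final delta tool [-3.28  0.02  3.62]
```

View pics/s4.png

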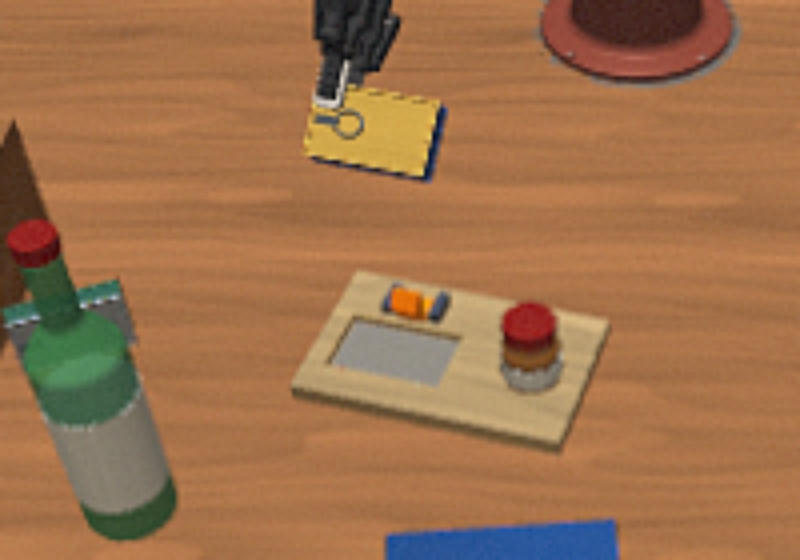

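View pics/w4.png

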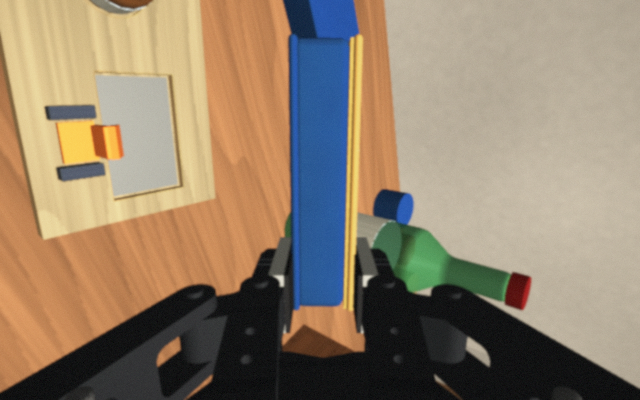

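The scene view shows the tin at about (375,135), lid up in the gripper. The wrist view now shows the whole recess, with rim corners near (95,73), (172,74), (181,187) and (113,199). I'll measure it from there.

```bash
python3 - <<'E'
from h import *
s=state();f=grab_frame('wrist');P=cloud(f,s);z=P[:,:,2]
c=f['frame'][50:220,60:200];cv2.imwrite('pics/w5.png',cv2.resize(c[:,:,::-1],None,fx=4,fy=4,interpolation=cv2.INTER_CUBIC)[:600])
hsv=cv2.cvtColor(f['frame'],cv2.COLOR_RGB2HSV).astype(int)
m=((hsv[:,:,1]<45)&(hsv[:,:,2]>120)).astype(np.uint8);m[:, :80]=0;m[:,200:]=0;m[:60]=0;m[215:]=0
m=cv2.morphologyEx(m,cv2.MORPH_OPEN,np.ones((3,3)))
cs,_=cv2.findContours(m,0,2);k=max(cs,key=cv2.contourArea);print(cv2.contourArea(k))
q=onplane(f,k[:,0,:],.008,s)[:,:2]
yaw=np.radians(-15.1);bx=np.array([np.cos(yaw),np.sin(yaw)]);by=np.array([-bx[1],bx[0]])
e=np.array([.5242,-.2062]);b=(q-e)@np.c_[bx,by]*1000
print(b.min(0),b.max(0));
for y in (-40,-20,0,20,40):
    r=b[abs(b[:,1]-y)<6];print(y,r.min(0),r.max(0))
for x in (-20,0,20):
    r=b[abs(b[:,0]-x)<6];print('x',x,r.min(0),r.max(0))
print(np.median(z[m>0]))
o=(hsv[:,:,0]<20)&(hsv[:,:,1]>200)&(hsv[:,:,2]>150)&(np.arange(640)[None]<130)
o[:110]=0;o[165:]=0
r=P[o];print('nose',o.sum(),np.c_[(r[:,:2]-e)@np.c_[bx,by]*1000,r[:,2]*1000-8].round(1)[::25])
# board edge fit: brown counter vs board: 
B=((P[:,:,:2]-e)@np.c_[bx,by])*1000
mm=(z>.012)&(z<.02);
for y in np.arange(-60,60,15):
    r=B[mm&(abs(B[:,:,1]-y)<2)&(B[:,:,0]>20)&(B[:,:,0]<100)];print(y,r.max(0) if len(r) else '')
E
```

```text
6834.0
[-29.15708879 -49.09135495] [29.10040685 49.29911769]
-40 [-28.70577028 -45.32999921] [ 29.10040685 -34.95394672]
-20 [-28.87519755 -25.44563527] [ 29.082879   -14.34978214]
0 [-15.33860642  -5.719054  ] [28.86960151  4.43586669]
20 [-28.9768418   18.19778422] [29.03677488 23.75391364]
40 [-29.03930055  37.47937733] [28.97470319 45.35576059]
x -20 [-25.48169236 -49.09135495] [-14.16997341  49.29911769]
x 0 [ -5.36197877 -48.97527417] [ 4.81912079 49.28219118]
x 20 [ 14.26237448 -48.89858814] [25.32276656 49.23751035]
nan
nose 345 [[-42.7  11.   17.1]
 [-42.4   9.9  26.2]
 [-42.5   8.6  30.2]
 [-43.3   7.6  36.2]
 [-42.5   5.9  33.3]
 [-42.5   4.4  32.5]
 [-43.1   3.2  35.8]
 [-42.7   2.   40.1]
 [-42.9  -1.7  18.4]
 [-42.2  -3.4  17.8]
 [-42.4  -4.5  22. ]
 [-42.1  -5.8  24.9]
 [-43.1  -6.6  31.7]
 [-42.7  -7.8  36.1]]
-60 [ 65.9416584  -58.02249457]
-45 [ 65.00969501 -43.00278698]
-30 [ 65.11182073 -28.00537391]
-15 [ 64.14899921 -13.02470439]
0 [65.16520795  1.99902269]
15 [65.78526244 16.99009036]
30 [64.41320314 31.25355588]
45 [64.37388121 46.98512115]
```

View pics/w5.png

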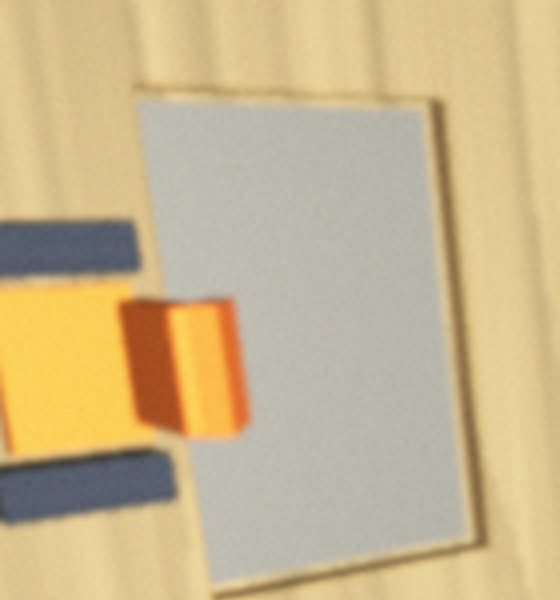

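The recess fits a 63 × 103 mm opening centred on my estimate to about 0.1 mm, and the yaw agrees. I'll go down to hover, then in.

Emit:
carry_out(
  moves=[
    [[0,0,0,-0.3,0.02,0.3,-1],[0,0,0,-0.55,0,0.7,-1],[0,0,0,-0.55,0,0.7,-1],[0,0,0,-0.5,0,0.6,-1],[0,0,0,-0.36,0,0.46,-1],[0,0,0,0,0,0,-1]],
  ],
)

```text
time: 9.83
tool_pos: [0.5127, -0.2406, 0.0939]
tool_rot: [0.052, 0.901, -0.119, 0.414]
contact_force: [0.4, 0.5, -3.6]
gripper_width: 0.27
```

Emit:
carry_out(
  moves=[
    [[0,0,0,-0.3,0,0.26,-1],[0,0,0,-0.3,0,0.25,-1],[0,0,0,-0.22,0,0.19,-1],[0,0,0,-0.2,0,0.16,-1],[0,0,0,0,0,0,-1]],
  ],
)

```text
time: 10.25
tool_pos: [0.515, -0.2432, 0.0476]
tool_rot: [0.055, 0.899, -0.118, 0.419]
contact_force: [0.3, 0.9, -2.3]
gripper_width: 0.262
```

```bash
python3 - <<'E'
from h import *
s=state()
M=rot(s['tool_rot']).as_matrix();p=s['tool_pos'];print(p,M.round(3).tolist(),s['contact_force'])
yaw=np.radians(-15.1);bx=np.array([np.cos(yaw),np.sin(yaw),0]);by=np.array([-bx[1],bx[0],0])
e=np.array([.5242,-.2062,.008])
for x,zz in ((-.012,.0396),(.012,.0396),(-.012,-.0204),(.012,-.0204)):
  q=p+M@np.array([x,-.038,zz])-e;print(x,zz,(np.array([q@bx,q@by,q[2]])*1000).round(1))
f=grab_frame('scene');cv2.imwrite('pics/s6.png',cv2.resize(f['frame'][100:240,160:360,::-1],None,fx=4,fy=4))
E
```

```text
[ 0.51495334 -0.24319274  0.04760465] [[0.621, -0.259, 0.74], [-0.167, -0.966, -0.198], [0.766, -0.001, -0.643]] [ 0.29449027  0.88797237 -2.3417386 ]
-0.012 0.0396 [23.2 -0.1  5. ]
0.012 0.0396 [38.7 -0.  23.3]
-0.012 -0.0204 [-22.7  -0.2  43.6]
0.012 -0.0204 [-7.3 -0.2 61.9]
```

View pics/s6.png

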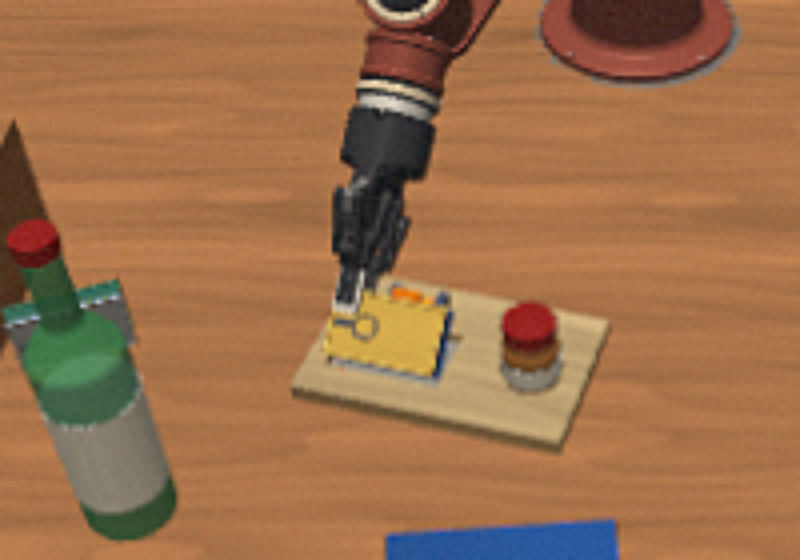

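The far bottom edge is 5 mm above the floor and inside the +x wall, and it is centred in y. I'll lower it the last bit, open the jaws slightly, and withdraw slowly along the tool axis.

Emit:
carry_out(
  moves=[
    [[0,0,0,-0.04,0,0.03,-1],[0,0,0,-0.03,0,0.03,-1],[0,0,0,0,0,0,-1]],
  ],
)

```text
time: 10.55
tool_pos: [0.5153, -0.2437, 0.0453]
tool_rot: [0.056, 0.898, -0.118, 0.42]
contact_force: [-0.2, -0.0, -2.6]
gripper_width: 0.263
```

Emit:
carry_out(
  moves=[
    [[0,0,0,0,0,0,-0.3],[0,0,0,0,0,0,-0.25],[0,0,0,0,0,0,-0.25],[0,0,0,0,0,-0.15,-0.25],[0,0,0,0,0,-0.2,-0.25],[0,0,0,0,0,-0.2,-0.25],[0,0,0,0,0,-0.2,-0.25],[0,0,0,0,0,0,-0.25]],
  ],
)

```text
time: 11.22
tool_pos: [0.4926, -0.2377, 0.0648]
tool_rot: [0.056, 0.898, -0.118, 0.42]
contact_force: [0.6, -0.4, 1.3]
gripper_width: 0.378
```

```bash
python3 - <<'E'
from h import *
s=state();print(s['tool_pos'],s['contact_force'],s['gripper_width'])
f=grab_frame('scene');cv2.imwrite('pics/s7.png',cv2.resize(f['frame'][100:240,160:360,::-1],None,fx=4,fy=4))
f=grab_frame('wrist');save(f,'w7.png')
E
```

```text
[ 0.4926041  -0.23772687  0.0648452 ] [ 0.56942234 -0.36574665  1.25281334] 0.37823000943522744
```

View pics/s7.png

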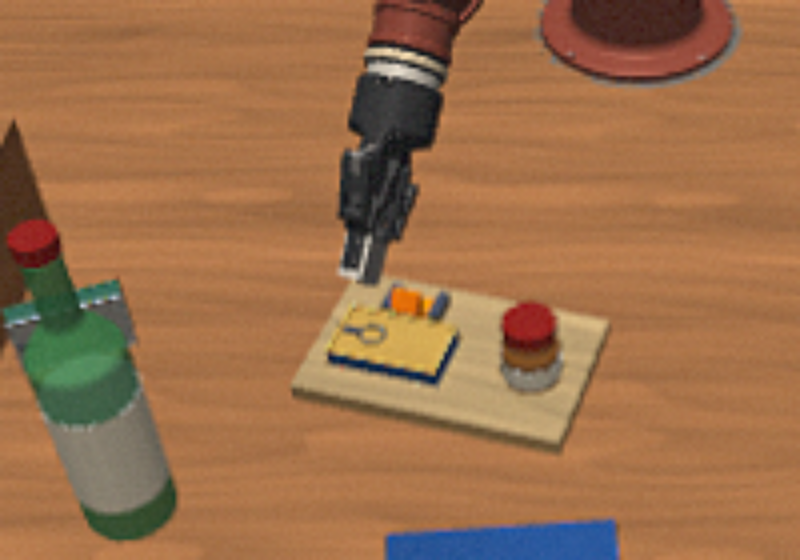

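View pics/w7.png

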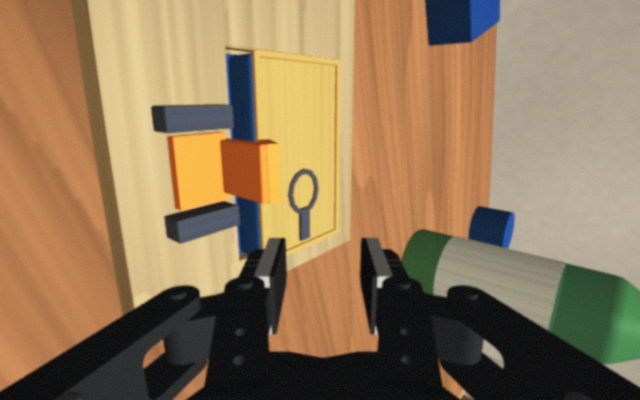

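The tin has dropped into the recess lid up, with the nose at about (250,170) in the wrist view. I'll check the lid plane.

```bash
cat > lid.py <<'E'
from h import *
def lid(f,s,lo=.02,hi=.08):
    P=cloud(f,s);hsv=cv2.cvtColor(f['frame'],cv2.COLOR_RGB2HSV).astype(int)
    yaw=np.radians(-15.1);bx=np.array([np.cos(yaw),np.sin(yaw),0]);by=np.array([-bx[1],bx[0],0])
    e=np.array([.5242,-.2062,.008]);B=(P-e)@np.c_[bx,by,[0,0,1]]*1000
    y=(hsv[:,:,0]>18)&(hsv[:,:,0]<32)&(hsv[:,:,1]>90)&(B[:,:,2]>14)&(B[:,:,2]<60)&(abs(B[:,:,0])<40)&(abs(B[:,:,1])<60)
    y=cv2.morphologyEx(y.astype(np.uint8),cv2.MORPH_OPEN,np.ones((3,3)))>0
    q=B[y&(B[:,:,0]>-24)];
    a=np.linalg.lstsq(np.c_[q[:,:2],np.ones(len(q))],q[:,2],rcond=None)[0]
    print('lid n',len(q),'slopes',a[:2].round(3),'h centre',a[2].round(2),'ext',np.percentile(q,[.5,99.5],axis=0).round(1).tolist(), cv2.minAreaRect(q[:,:2].astype(np.float32)))
    o=(hsv[:,:,0]<20)&(hsv[:,:,1]>200)&(hsv[:,:,2]>150)&(abs(B[:,:,1])<14)&(B[:,:,0]>-60)&(B[:,:,0]<-10)&(B[:,:,2]>22)
    r=B[o];print('nose',len(r),np.percentile(r,[2,50,98],axis=0).round(1).tolist())
    return B
E
python3 - <<'E'
from lid import *
for n in('wrist','top','scene'):
    s=state();f=grab_frame(n);print(n)
    try: lid(f,s)
    except Exception as ex: print(ex)
E
```

```text
wrist
lid n 12375 slopes [0.007 0.004] h centre 21.5 ext [[-23.6, -49.1, 20.1], [30.1, 48.8, 24.3]] ((3.69866943359375, -0.460113525390625), (55.294151306152344, 99.72386169433594), 0.08088935166597366)
nose 1468 [[-43.3, -10.6, 22.4], [-42.5, 0.6, 31.5], [-41.7, 10.9, 40.0]]
top
lid n 521 slopes [0.009 0.007] h centre 22.57 ext [[-23.5, -48.4, 15.7], [32.5, 46.8, 29.0]] ((4.562656402587891, -1.40570068359375), (56.56148147583008, 97.00554656982422), 0.423430472612381)
nose 16 [[-37.8, -7.6, 35.5], [-32.6, 1.2, 42.2], [-28.6, 7.3, 45.4]]
scene
lid n 291 slopes [-0.    -0.002] h centre 19.5 ext [[-23.7, -49.1, 14.2], [33.2, 47.9, 25.0]] ((5.303813934326172, -1.1354408264160156), (58.92084503173828, 99.74637603759766), 0.529092013835907)
nose 36 [[-39.1, -11.7, 25.6], [-30.1, -0.3, 36.4], [-24.5, 12.1, 42.0]]
```

The lid is flat within 0.01 rad and at seated height in all three views, and the nose is at the same place as before. The tilted entry seems to have slipped it under the catch already. I'll still press it from above to confirm it is fully home, so I'm raising and turning the tool upright with the fingers shut.

Emit:
carry_out(
  moves=[
    [[0,0,0,0.3,0,-0.5,-0.25],[0,0,0,0.6,0,-0.55,-0.25],[0,0,0,0.6,0,-0.55,-1],[0,0,0,0.6,0,-0.55,-1],[0,-1,0,0,0,0,-1],[0,-1,0,0,0,0,-1],[0,-1,0,0,0,0,-1],[0,-1,0,0,0,0,-1]],
  ],
)

```text
time: 12.13
tool_pos: [0.4811, -0.2343, 0.1836]
tool_rot: [0.034, 0.958, -0.126, 0.255]
contact_force: [-0.2, -0.1, -0.8]
gripper_width: -0.0
```

Emit:
carry_out(
  moves=[
    [[0,-1,0,0,0,0,-1],[0,-1,0,0,0,0,-1],[0,-1,0,0,0,0,-1],[0,-1,0,0,0,0,-1],[0,-1,0,0,0,0,-1],[0,-1,0,0,0,0,-1],[0,0,0,0,0,0,-1],[0,0,0,0,0,0,-1]],
  ],
)

```text
time: 12.8
tool_pos: [0.4817, -0.234, 0.1819]
tool_rot: [-0.001, 0.992, -0.13, -0.0]
contact_force: [0.6, -0.2, -0.2]
gripper_width: 0.002
```

```bash
python3 - <<'E'
from lid import *
s=state();f=grab_frame('wrist');save(f,'w8.png');B=lid(f,s)
m=(abs(B[:,:,0]-50)<8)&(abs(B[:,:,1])<45);print('board h',np.nanmedian(B[m][:,2]))
M=rot(s['tool_rot']).as_matrix();p=s['tool_pos'];print(p,M.round(3).tolist(),s['gripper_width'])
yaw=np.radians(-15.1);bx=np.array([np.cos(yaw),np.sin(yaw),0]);by=np.array([-bx[1],bx[0],0])
t=np.array([.5242,-.2062,.008])-.008*bx-.022*by+np.array([0,0,.034]);print('to 10mm above lid',((t-p)@M/.04).round(2))
E
```

```text
lid n 7855 slopes [0.012 0.001] h centre 21.6 ext [[-23.8, -49.1, 19.6], [30.7, 48.7, 24.9]] ((3.6532936096191406, -0.1381988525390625), (55.29081726074219, 99.12155151367188), 0.003139561740681529)
nose 212 [[-35.0, -10.2, 30.9], [-31.9, 0.5, 36.8], [-28.7, 10.5, 42.4]]
board h 7.846169668748078
[ 0.48168629 -0.23400487  0.18190439] [[0.966, -0.258, -0.0], [-0.258, -0.966, 0.001], [-0.0, -0.001, -1.0]] 0.0017377713502220225
to 10mm above lid [ 0.65 -0.39  3.5 ]
```

View pics/w8.png

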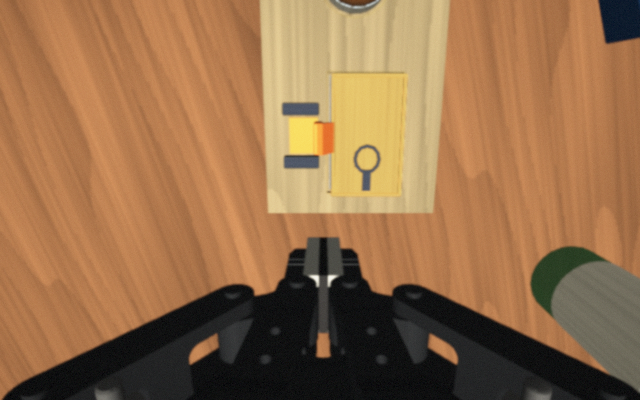

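The view shows the tin square in the recess, with the nose overlapping the lid edge at (327,138). Now a gentle confirming press.

Emit:
carry_out(
  moves=[
    [[0,0,0,0.43,-0.16,0,-1],[0,0,0,0.42,-0.15,0.4,-1],[0,0,0,0,0,0.9,-1],[0,0,0,0,0,0.9,-1],[0,0,0,0,0,0.8,-1],[0,0,0,0,0,0.4,-1],[0,0,0,0,0,0.1,-1],[0,0,0,0,0,0,-1]],
  ],
)

```text
time: 13.52
tool_pos: [0.5153, -0.2302, 0.0414]
tool_rot: [-0.001, 0.991, -0.131, -0.001]
contact_force: [0.4, -0.0, 0.6]
gripper_width: -0.002
```

Emit:
carry_out(
  moves=[
    [[0,0,0,0,0,0.1,-1],[0,0,0,0,0,0.05,-1],[0,0,0,0,0,0,-1]],
  ],
)

```text
time: 13.77
tool_pos: [0.5178, -0.2315, 0.0384]
tool_rot: [0.001, 0.991, -0.131, 0.001]
contact_force: [0.1, 0.0, 0.3]
gripper_width: -0.0
```

Emit:
carry_out(
  moves=[
    [[0,0,0,0,0,0.06,-1],[0,0,0,0,0,0.04,-1],[0,0,0,0,0,0,-1]],
  ],
)

```text
time: 14.02
tool_pos: [0.5171, -0.231, 0.0329]
tool_rot: [0.0, 0.991, -0.131, 0.0]
contact_force: [-0.6, -0.1, -0.5]
gripper_width: 0.002
```

Emit:
carry_out(
  moves=[
    [[0,0,0,0,0,0.03,-1],[0,0,0,0,0,0,-1]],
  ],
)

```text
time: 14.18
tool_pos: [0.5173, -0.2311, 0.0321]
tool_rot: [0.0, 0.991, -0.131, 0.0]
contact_force: [-0.4, 0.5, 1.9]
gripper_width: 0.001
```

Contact came at z = 0.032, which is 24 mm above the floor, exactly the seated lid height. I'll add a few newtons.

Emit:
carry_out(
  moves=[
    [[0,0,0,0,0,0.03,-1],[0,0,0,0,0,0,-1]],
  ],
)

```text
time: 14.35
tool_pos: [0.5174, -0.2312, 0.032]
tool_rot: [0.0, 0.991, -0.131, -0.0]
contact_force: [-4.2, 2.2, 10.3]
gripper_width: -0.002
```

Emit:
carry_out(
  moves=[
    [[0,0,0,0,0,0.03,-1],[0,0,0,0,0,0,-1]],
  ],
)

```text
time: 14.52
tool_pos: [0.5174, -0.2312, 0.032]
tool_rot: [-0.0, 0.991, -0.13, -0.0]
contact_force: [-6.2, 3.8, 14.9]
gripper_width: -0.0
```

15 N and the lid does not sink, so the tin is home. I'll lift away and take a last look.

Emit:
carry_out(
  moves=[
    [[0,0,0,0,0,-0.1,-1],[0,0,0,0,0,-0.4,-1],[0,0,0,0,0,-0.8,-1],[0,0,0,0,0,-0.8,-1],[0,0,0,-0.4,0.5,-0.7,-1],[0,0,0,-0.7,0.4,-0.4,-1],[0,0,0,0,0,0,-1],[0,0,0,0,0,0,-1]],
  ],
)

```text
time: 15.18
tool_pos: [0.4651, -0.2551, 0.1587]
tool_rot: [0.001, 0.991, -0.131, 0.001]
contact_force: [-0.4, 0.8, 0.4]
gripper_width: 0.002
```

```bash
python3 - <<'E'
from lid import *
s=state();print(s['time'],s['tool_pos'],s['contact_force'])
f=grab_frame('wrist');save(f,'w9.png');lid(f,s)
f=grab_frame('scene');lid(f,s);a=f['frame'];save(f,'s9.png')
E
```

```text
15.1833 [ 0.46513964 -0.25512607  0.15865431] [-0.41658764  0.77972867  0.44438207]
lid n 9941 slopes [0.009 0.001] h centre 21.63 ext [[-23.7, -49.7, 19.6], [30.8, 48.9, 24.8]] ((3.7837600708007812, -0.3188018798828125), (99.44062805175781, 55.55088424682617), 89.99695587158203)
nose 248 [[-34.8, -10.0, 30.6], [-31.7, 0.5, 36.8], [-28.5, 10.1, 42.7]]
lid n 287 slopes [0.001 0.004] h centre 19.4 ext [[-23.9, -49.1, 15.1], [31.6, 48.6, 24.7]] ((3.422060012817383, -0.3692817687988281), (100.61360931396484, 55.80854797363281), 86.74288940429688)
nose 37 [[-38.8, -11.3, 26.3], [-29.3, -0.1, 36.4], [-24.1, 11.2, 43.8]]
```

View pics/w9.png

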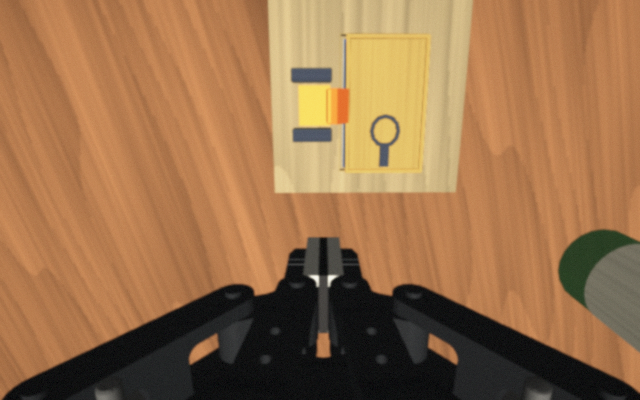

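View pics/s9.png

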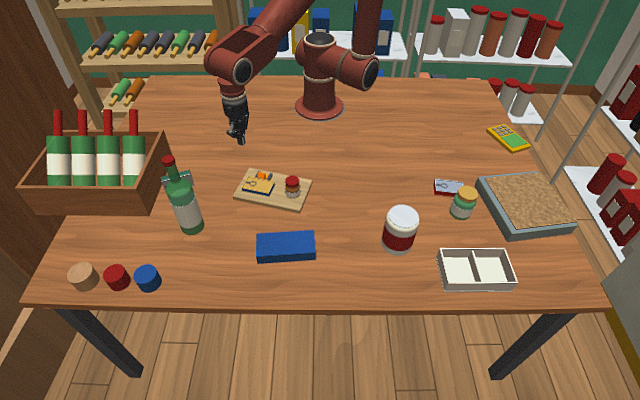

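The wrist view shows the tin square in the recess with the nose over its edge at (340,105). The nose's slope lies on its rest line (−34.8 mm measured against −34.7 mm expected), and the other groceries haven't moved. Handing in.

```bash
python3 -c "
from plant import ticket
print(ticket.job_done())"
```

```text
the job is handed in; nothing more can be done
None
```

The blue fish tin is in the rectangular recess with its ring lid up, flat and under the orange catch. I handed the job in with the arm clear, after about 15 s of the 48 s allowed. No verdict was reported.

I gripped the tin across its thickness near one end and tilted it lid up. I then set its far edge into the recess and let the near edge drop under the catch nose. A 15 N press with the shut fingers followed.

**Last checks**
- **Seating:** the fingers met the lid 24 mm above the recess floor, which is the seated height, and the lid did not sink further under 15 N.
- **Flat and square:** the lid slope is at most 0.01 rad, and the tin is square to well under 1°.
- **Centring:** about 1 to 1.5 mm off towards the plain +x wall, within the 5 mm allowed.
- **Catch:** the nose slope lies on its rest line to within a millimetre and overlaps the lid edge.
- **Other groceries:** they look unmoved in the scene view, which I judged by eye and did not measure.

**What disagreed:** the cameras put the lid at 19 to 22 mm above the floor instead of 24 mm. I put this down to camera error, and perhaps a lid panel set below its rim, and relied on the contact height.

The catch gave no visible snap at the press. The tin had already slipped under it when released.

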